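Load a fused-glass blank under the leaf spring of an engraving fixture

TASK

Load the white glass blank for engraving: with your fingertips on its face, press it down firmly and slide it along its pocket so that its front end passes under the leaf spring, on until it butts against the length stop. Then let go, leaving it lying flat and held by the spring. Do not pick the glass up, do not touch the spring or shift the stop, and leave the other things on the bench where they are.

Things in the scene. Friction and masses are not known exactly. Their poses are not given: they have to be found in the camera images.
- fixture: Grey anodised aluminium plate screwed to the bench, 255 mm long (x), 100 wide (y), rim 20 mm high. Along its middle: a pocket 59 mm wide with a slippery black floor 12 mm above the bench; an end wall as high as the rim closes the loading end at x = -109 mm. Origin: centre of underside; x runs along the pocket from the loading end to the spring and the stop; z up.
- blank: White opal glass bar 120 mm long (x), 56 wide (y), 9 thick, 150 g, loose on the pocket floor, top 21 mm above the bench, 1 mm above the rim. It starts 1 to 8 mm from the end wall (no room for a finger behind it), front (+x) end at the spring's lip, not yet touching. Friction on floor and spring is about 0.12, on fingertips 0.9. Origin: centre of underside; x as the fixture's.
- leaf: Steel leaf spring 24 mm wide, 86 long, over the pocket's middle line. Its root (the origin) is screwed to a block 40 mm high at the far end; it slopes down to a free, turned-up lip whose tip is at fixture x = 13 mm, 24 mm above the bench. The glass must lift it 3 mm: it presses with 3 to 4 N. To drag the glass in, press 12 to 18 N on its rear third, clear of the lip.
- leaf_toe (a point): Lowest bend of the leaf spring, on its underside, where it rides on the glass (at fixture x = 27 mm; 18 mm above the bench at rest, 21 mm with the glass under it).
- stop_face (a point): Centre of the face of the length stop that the front end of the glass must meet, 4.5 mm above the pocket floor. The stop is a dark steel bar across the whole pocket below the leaf spring, with two brass knurled screws (tops 31 mm above the bench) on the rims, and is clamped anywhere from fixture x = 50 to 72 mm.
- blank_nose (a point): Centre of the front end face of the glass blank (60 mm from the blank's origin along its x, 4.5 mm above its underside).
- bowl: Loose stainless steel bowl, 116 mm across, 50 mm high; bystander. Origin: centre of its underside.
- frit_jar: Loose amber glass jar with a black cap, 54 mm across, 62 mm high; bystander. Origin: centre of its underside.
- paddle: Loose graphite marver paddle: black plate 75 x 50 x 11 mm on a steel rod with a wooden handle, 225 mm long in all, lying flat; bystander. Origin: rear edge of the plate, on its underside; x points from handle to plate.
Things that resemble listed ones, but are neither listed nor needed, are in the scene too. Of the things that look like the blank, the smallest one is meant.

How it is judged:
By the outcome, as a careful person would: the job done as asked, in the order asked, and still so for the second after the job is handed in, with the robot touching nothing.
It also fails if it takes over 48 s, if anything falls off the work surface, if the arm or the gripper's body presses on something with over 40 N, if the wrist force passes 120 N, or if a joint passes its speed limit or range.

ROBOT

A 6-joint arm with a two-finger parallel gripper is mounted at the origin on the work surface. World frame = base frame: x ahead of the robot, y to its left, z up, the work surface at z = 0. Lengths are in m, angles in rad, forces in N, time in s.
With the tool pointing down it reaches from about 0.375 to 0.9 m from the base axis. Payload 3.1 kg.
Tool frame: the origin (TCP) lies between the finger pads; the fingertips stand 14 mm ahead of it and the grasp point (between the pads) lies 5 mm behind it; z points along the fingers, x is the direction in which the jaws open and shut, and the axes are right-handed (so a half turn about z gives the same grasp; the last joint's range is limited). The gripper opens to 87 mm and grips with 3 to 60 N. Pads are 19 mm wide; open, the fingers measure 117 mm over their backs; the gripper's body (75 mm by 190 mm) begins 51 mm behind the grasp point.
Start: joints at [0.965, 0.527, 1.433, -0, 1.181, -0.178], TCP at [0.259, 0.569, 0.212] pointing down, gripper open.
Joint ranges: [-3.08, 3.08], [-0.75, 2.2], [0.22, 2.44], [-1.43, 4.57], [0, 2.65], [-2.85, 2.85]. Speed limits (rad/s): [2.79, 2.79, 3.14, 3.14, 3.14, 3.14].

INTERFACE

Orientations are given as a unit quaternion [w, x, y, z].
In Python, from bench import manip, capture gives the robot as it stands.
- The arm moves only by the tool carry_out, never from a script. Its argument "motion" is a list of rows, each an object of numbers: "x", "y", "z": the shift along the tool's x, y, z in mm; "yaw": the turn about the tool's z in degrees. A call has 1 to 8 rows; each row shifts and turns the commanded pose from where the row before left it, along the tool's axes as they then stand; what a row does not reach is not made up. A row lasts 1/8 s, in which the tool goes at most 62.5 mm and 10.7 degrees, less where a joint would pass 70% of its speed; a pose out of reach is approached as far as the arm can. A call is refused whole if a number of a shift passes 62.5 or a number of a turn 10.7, either way. A call with a gripper value outside its range is refused whole. "claw" is the opening, from 0 (shut) to 1 (fully open), set as the call begins (left out, the last holds). The fingers move at their own pace and stop on an object; "grip_force" is the grip in N (left out, the last holds). Time passes only in rows, so rows that do not move let the fingers close. It gives the time, the measured TCP pose, the force and the opening at its end, in the units of the state.
- manip.get_state(): the state, without advancing time (a new reading comes with each control period).
- capture(name): name is "scene" or "top" or "wrist"; returns a dict with "image" (400x640x3 uint8, red, green, blue), "fx", "fy", "cx", "cy" (pixels), "extrinsics" (4x4, takes a point from world to camera coordinates). Camera axes: x right, y up, looking along -z (the intrinsics and any distortion apply to the point x, -y, -z); pixel columns grow to the right and rows downward; lengths in m; the calibration is good to about 2 mm. A picture is of the moment at which its call begins. There is no depth.
- manip.close_job(): hands the job in, once; it reports no verdict.
The state is a dict: "time_s": time; "qpos": joint angles; "joint_vel": joint speeds; "tau": joint torques, N m; "tcp_pos": TCP position; "eef_rot": TCP orientation; "wrist_force": force on the tool from outside, world axes, zero at the start; "ft_torque": the same for the moment, N m; "width": finger opening in m.
Only numpy, scipy, OpenCV 4.12 (cv2) and the standard library are available. Lean on these libraries where they do the work, as an engineer would, in place of code of your own. Each camera call takes 0.05 s, during which the arm holds its last target. There are 200 camera calls.

## Working session

There is one attempt and no reset: what is moved stays moved. The work goes in short steps, Python scripts to look and compute and a tool call to move; the robot and the scene stay as the last step left them, time stands still between calls to the robot, and variables do not carry over. Pictures are saved under pics/ and viewed, about 8 in all and at most 12, crops included, and the job is handed in when it is done.

Besides the shell and the picture viewer there is one more tool, called after "Emit:" by a JSON object that holds its "op" and its "data". carry_out: Moves the arm, as the interface text tells. Its arguments: {"type":"object","properties":{"motion":{"type":"array","items":{"type":"object","properties":{"x":{"type":"number"},"y":{"type":"number"},"z":{"type":"number"},"yaw":{"type":"number"}}}},"claw":{"type":"number"},"grip_force":{"type":"number"}},"required":["motion"]}

```bash
mkdir -p pics; ls; python3 - <<'E'
from bench import manip, capture
import cv2,pickle
print(manip.get_state())
for n in("scene","top"):
    d=capture(n);pickle.dump(d,open(n+'.pkl','wb'));cv2.imwrite(f'pics/{n}0.png',d["image"][:,:,::-1]);print(n,d["fx"],d["cx"],d["cy"],d["extrinsics"],[k for k in d])
E
```

```text
pics
{'time_s': 0.0, 'qpos': array([ 9.64469127e-01,  5.28489578e-01,  1.43390432e+00, -2.00335170e-05,
        1.18139545e+00, -1.78510567e-01]), 'joint_vel': array([-0.0008125 , -0.00067134, -0.00039189,  0.00076909, -0.0012291 ,
        0.00065189]), 'tau': array([-7.15113638e-04, -4.40036166e+01, -1.76595122e+01,  6.33720355e-02,
        5.82079869e-02, -1.52403941e-04]), 'tcp_pos': array([0.25884775, 0.56804345, 0.21085664]), 'eef_rot': array([ 4.29161242e-04,  8.41093502e-01,  5.40888634e-01, -1.01107812e-03]), 'wrist_force': array([ 1.13768967, -0.10171956, -0.68692697]), 'ft_torque': array([ 0.03293249,  0.01342811, -0.02529943]), 'width': 0.08680944159571477}
scene 419.33645390107773 320.39714186322806 203.2620194060368 [[ 0.69392458  0.72002912 -0.00517193 -0.37009202]
 [-0.51523074  0.50154311  0.69497611  0.29664965]
 [ 0.50299698 -0.47959626  0.71901423 -1.43831158]
 [ 0.          0.          0.          1.        ]] ['image', 'fx', 'fy', 'cx', 'cy', 'extrinsics']
top 491.25686454603886 309.18933713303517 194.7327319172442 [[ 0.00459071 -0.99983802  0.01740303 -0.08306422]
 [ 0.9956745   0.00618519  0.092704   -0.59182151]
 [-0.09279662  0.01690218  0.99554161 -1.12894323]
 [ 0.          0.          0.          1.        ]] ['image', 'fx', 'fy', 'cx', 'cy', 'extrinsics']
```

View pics/top0.png

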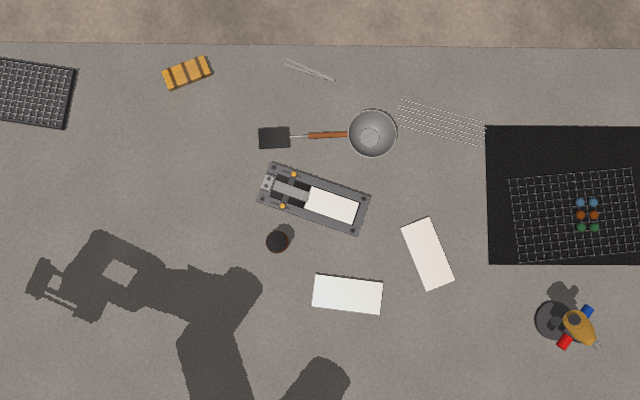

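View pics/scene0.png

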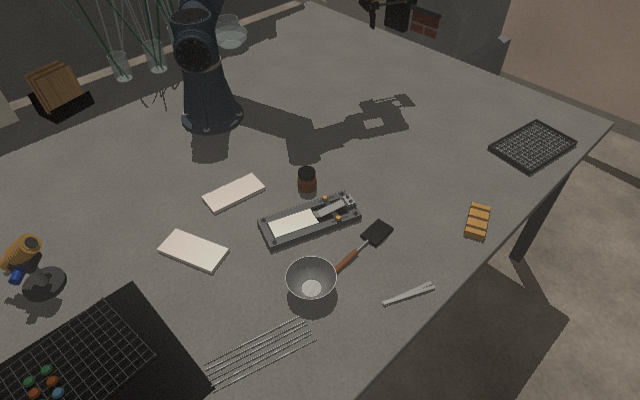

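The top view shows three white bars: (332,206) in the fixture pocket, (347,294) loose and (427,253) loose. The one in the pocket is the smallest and matches the description. The leaf and stop are at about (285,190), with brass screws at (294,174) and (282,206). I'll confirm this in an enlarged crop.

```bash
cat > h.py <<'E'
import numpy as np,cv2,pickle
def ray(d,u,v,z):
    E=d["extrinsics"];R,t=E[:3,:3],E[:3,3]
    c=-R.T@t; r=R.T@np.array([(u-d["cx"])/d["fx"],-(v-d["cy"])/d["fy"],-1]); return c+r*(z-c[2])/r[2]
def proj(d,p):
    E=d["extrinsics"];q=E[:3,:3]@np.asarray(p)+E[:3,3]
    return np.array([d["cx"]+d["fx"]*q[0]/-q[2], d["cy"]-d["fy"]*q[1]/-q[2]])
E
python3 - <<'E'
from h import *
d=pickle.load(open('top.pkl','rb'));im=d["image"]
hsv=cv2.cvtColor(im,cv2.COLOR_RGB2HSV)
m=((hsv[...,2]>200)&(hsv[...,1]<40)).astype(np.uint8)
cs,_=cv2.findContours(m,0,2)
for c in cs:
    if cv2.contourArea(c)<300: continue
    r=cv2.minAreaRect(c);b=cv2.boxPoints(r)
    P=np.array([ray(d,u,v,.021) for u,v in b]);print(np.round(r[0],1),P.mean(0).round(4),[round(np.linalg.norm(P[i]-P[i-1])*1e3,1) for i in(1,2)],P.round(4)[:,:2].tolist())
m=((abs(hsv[...,0].astype(int)-18)<8)&(hsv[...,1]>120)&(hsv[...,2]>150)).astype(np.uint8)
m[:165]=0;m[215:]=0
n,_,s,c=cv2.connectedComponentsWithStats(m)
for i in range(1,n): print('brass',s[i],c[i],ray(d,*c[i],.031).round(4))
cv2.imwrite('pics/crop1.png',cv2.resize(im[150:250,240:390,::-1],None,fx=5,fy=5,interpolation=2))
E
```

```text
[347.1 294.1] [ 0.3612 -0.1693  0.021 ] [np.float64(73.6), np.float64(160.0)] [[0.3344, -0.0856], [0.4074, -0.0948], [0.3879, -0.2535], [0.315, -0.2434]]
[427.5 253.6] [ 0.4559 -0.359   0.021 ] [np.float64(74.8), np.float64(159.4)] [[0.5158, -0.2952], [0.5441, -0.3645], [0.3956, -0.4225], [0.3682, -0.3538]]
[331.3 205. ] [ 0.5689 -0.1325  0.021 ] [np.float64(54.8), np.float64(119.2)] [[0.5624, -0.0674], [0.6143, -0.0853], [0.5753, -0.1979], [0.5237, -0.1795]]
brass [291 171   6   6  24] [293.5 173.5] [ 0.6421 -0.0426  0.031 ]
brass [280 203   5   6  24] [282.         205.29166667] [ 0.5668 -0.0162  0.031 ]
```

View pics/crop1.png

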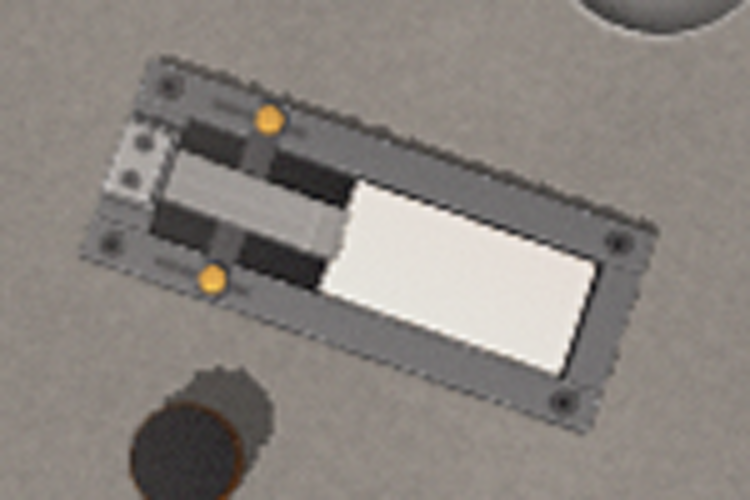

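The crop confirms the blank: 119 x 55 mm in the pocket, with the spring's lip at its front end at crop (335,235). The other two bars measure 160 x 74 mm. Next I close the fingers and move above its rear third.

Emit:
{"op": "carry_out", "data": {"motion": [{"x": -39,"y": 41},{"x": -39,"y": 41},{"x": -39,"y": 41},{"x": -39,"y": 41},{"x": -39,"y": 41},{"x": -39,"y": 41},{"x": -39,"y": 41},{"x": -39,"y": 41}], "claw": 0, "grip_force": 20}}

```text
schema error: expected keys x, y, z, yaw
```

Emit:
{"op": "carry_out", "data": {"motion": [{"x": -39,"y": 41},{"x": -39,"y": 41},{"x": -39,"y": 41},{"x": -39,"y": 41},{"x": -39,"y": 41},{"x": -39,"y": 41},{"yaw": -5.4},{}]}}

```text
schema error: expected keys x, y, z, yaw
```

```bash
python3 - <<'E'
from h import *
from bench import manip, capture
d=pickle.load(open('top.pkl','rb'))
P=np.array([ray(d,240+(u)/5,150+(v)/5,.02)[:2] for u,v in[(160,60),(655,228),(590,432),(83,258)]])
print('fix',P.round(4),P.mean(0),[np.linalg.norm(P[i]-P[i-1]) for i in range(4)])
v=(P[0]+P[3]-P[1]-P[2])/2;print(np.degrees(np.arctan2(v[1],v[0])))
s=manip.get_state();print({k:s[k] for k in('time_s','tcp_pos','eef_rot','wrist_force','width')})
w=capture("wrist");pickle.dump(w,open('w1.pkl','wb'));cv2.imwrite('pics/w1.png',w["image"][:,:,::-1]);print(w['fx'],w['extrinsics'])
E
```

```text
fix [[ 0.6708  0.009 ]
 [ 0.5919 -0.227 ]
 [ 0.4951 -0.1956]
 [ 0.5759  0.0443]] [ 0.58343429 -0.09230201] [np.float64(0.10124599081089292), np.float64(0.24885619490718452), np.float64(0.101762342274716), np.float64(0.2531248092864194)]
71.43198454771228
{'time_s': 0.1, 'tcp_pos': array([0.25888644, 0.56812283, 0.21099314]), 'eef_rot': array([ 3.67930507e-04,  8.41087549e-01,  5.40898168e-01, -8.78545074e-04]), 'wrist_force': array([ 0.4595777 , -0.11520864, -0.27660385]), 'width': 0.08691585548957298}
288.8124385172173 [[ 0.41448246  0.91005541 -0.00185343 -0.6242591 ]
 [-0.88030295  0.4004136  -0.25443205  0.03134606]
 [-0.23080512  0.10708921  0.96708888 -0.3897565 ]
 [ 0.          0.          0.          1.        ]]
```

View pics/w1.png

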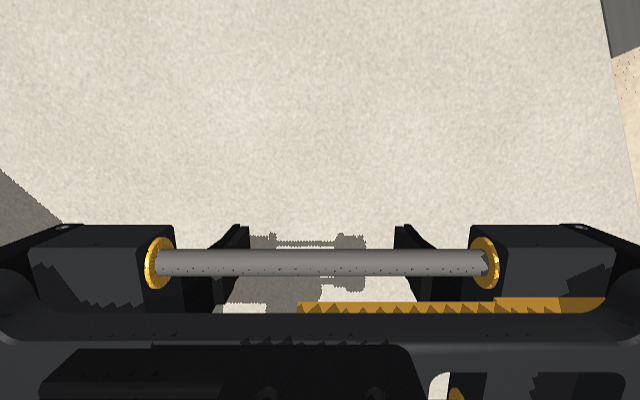

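The moves were refused because every row needs all four keys. Nothing moved, and the wrist view shows only bare bench, with the fingers near row 250. I'll resend them in full form.

Emit:
{"op": "carry_out", "data": {"motion": [{"x": -39,"y": 41,"z": 0,"yaw": 0},{"x": -39,"y": 41,"z": 0,"yaw": 0},{"x": -39,"y": 41,"z": 0,"yaw": 0},{"x": -39,"y": 41,"z": 0,"yaw": 0},{"x": -39,"y": 41,"z": 0,"yaw": 0},{"x": -39,"y": 41,"z": 0,"yaw": 0},{"x": -39,"y": 41,"z": 0,"yaw": 0},{"x": -39,"y": 41,"z": 0,"yaw": 0}], "claw": 0, "grip_force": 20}}

```text
time_s: 1.15
tcp_pos: [0.4287, 0.147, 0.2119]
eef_rot: [0.0, 0.841, 0.541, 0.0]
wrist_force: [1.9, 0.4, 0.5]
width: 0.0148
```

Emit:
{"op": "carry_out", "data": {"motion": [{"x": -39,"y": 41,"z": 0,"yaw": 0},{"x": -39,"y": 41,"z": 0,"yaw": 0},{"x": -39,"y": 41,"z": 0,"yaw": 0},{"x": -39,"y": 41,"z": 0,"yaw": 0},{"x": -39,"y": 41,"z": 0,"yaw": 0},{"x": -39,"y": 41,"z": 0,"yaw": 0},{"x": 0,"y": 0,"z": 0,"yaw": -5.5},{"x": 0,"y": 0,"z": 0,"yaw": 0}]}}

```text
time_s: 2.15
tcp_pos: [0.5546, -0.1667, 0.2112]
eef_rot: [-0.001, 0.815, 0.58, -0.0]
wrist_force: [-0.1, 0.0, 0.8]
width: 0.0002
```

```bash
python3 - <<'E'
from h import *
from bench import manip, capture
s=manip.get_state();print({k:s[k] for k in('time_s','tcp_pos','eef_rot','wrist_force','width')})
w=capture("wrist");pickle.dump(w,open('w1.pkl','wb'));cv2.imwrite('pics/w2.png',w["image"][:,:,::-1])
E
```

```text
{'time_s': 2.15, 'tcp_pos': array([ 0.55459335, -0.16672087,  0.21123262]), 'eef_rot': array([-6.91892119e-04,  8.14851712e-01,  5.79668995e-01, -2.55441641e-04]), 'wrist_force': array([-0.13543739,  0.04077008,  0.81653782]), 'width': 0.00016787922585070056}
```

View pics/w2.png

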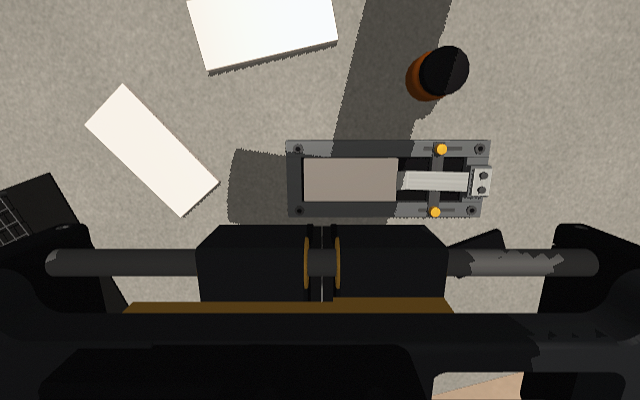

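The wrist view shows the fixture squarely, along image x. The blank spans about (304..396, 158..201), the brass screws are at (441,149) and (435,212), and the stop bar is near column 437. I'll enlarge it and measure in tool axes.

```bash
python3 - <<'E'
from h import *
d=pickle.load(open('w1.pkl','rb'));im=d["image"]
tcp=np.array([.55459,-.16672]);a=np.radians(90-0);q=(.81485,.57967)
X=np.array([q[0]**2-q[1]**2,2*q[0]*q[1]]);Y=np.array([X[1],-X[0]]);print('tool x ang',np.degrees(np.arctan2(X[1],X[0])))
f=lambda u,v,z:np.round([(ray(d,u,v,z)[:2]-tcp)@X*1e3,(ray(d,u,v,z)[:2]-tcp)@Y*1e3],1)
g=cv2.cvtColor(im,cv2.COLOR_RGB2GRAY)
for v in(163,180,196): print(v,'left',g[v,284:312].tolist(),'right',g[v,388:402].tolist())
for v in(164,168,195,198): print(v,g[v,392:470].tolist())
for u in(330,350,380): print(u,g[136:220,u].tolist())
for n,u,v,z in[('brass',441,149,.031),('brass',435,212,.031),('bl',304,158,.021),('bl',304,201,.021),('bl',396.5,158,.021),('bl',396.5,201,.021),('fx',286,140,.02),('fx',287,217,.02),('fx',491,140,.02)]: print(n,f(u,v,z))
cv2.imwrite('pics/c2.png',cv2.resize(im[130:225,370:500,::-1],None,fx=6,fy=6,interpolation=2))
E
```

```text
tool x ang 70.85475947903028
163 left [77, 80, 60, 54, 54, 55, 55, 56, 54, 55, 54, 54, 54, 56, 57, 56, 53, 14, 5, 55, 153, 145, 144, 143, 143, 143, 143, 144] right [140, 140, 140, 141, 140, 141, 140, 141, 144, 151, 40, 8, 10, 10]
180 left [78, 76, 70, 52, 55, 53, 55, 54, 54, 54, 55, 55, 53, 53, 54, 54, 56, 34, 6, 17, 150, 142, 141, 142, 141, 140, 141, 141] right [141, 140, 141, 140, 139, 141, 141, 144, 103, 80, 86, 82, 84, 88]
196 left [74, 73, 74, 56, 52, 53, 53, 54, 53, 54, 53, 52, 53, 53, 52, 52, 55, 47, 6, 0, 144, 142, 140, 139, 139, 139, 139, 139] right [139, 139, 139, 140, 139, 139, 141, 152, 15, 19, 20, 20, 21, 21]
164 [141, 139, 141, 140, 143, 152, 24, 6, 11, 12, 11, 12, 12, 22, 22, 20, 22, 22, 24, 21, 22, 22, 22, 21, 23, 21, 22, 22, 21, 21, 22, 23, 22, 22, 22, 21, 15, 23, 27, 23, 76, 79, 80, 80, 79, 80, 81, 82, 82, 80, 85, 33, 19, 21, 22, 21, 21, 21, 22, 21, 20, 21, 21, 21, 21, 21, 21, 20, 20, 20, 20, 26, 38, 33, 52, 99, 100, 100]
168 [140, 141, 139, 140, 143, 155, 0, 10, 10, 10, 10, 17, 16, 21, 19, 21, 19, 20, 20, 21, 20, 21, 20, 19, 20, 21, 21, 20, 21, 21, 20, 22, 20, 22, 
[... 1441 characters left out ...]
41, 140, 141, 140, 142, 140, 140, 142, 138, 139, 140, 140, 139, 140, 140, 142, 129, 81, 42, 55, 54, 52, 53, 52, 52, 52, 52, 52, 52, 52, 51, 52, 51, 66, 80, 81]
380 [75, 79, 80, 70, 50, 54, 54, 54, 54, 53, 54, 54, 54, 52, 52, 53, 52, 53, 52, 54, 40, 47, 111, 146, 142, 141, 141, 141, 141, 140, 140, 141, 141, 141, 141, 140, 141, 140, 140, 141, 139, 141, 140, 140, 141, 141, 141, 139, 141, 140, 141, 141, 140, 139, 139, 140, 139, 138, 140, 139, 141, 140, 140, 141, 129, 79, 40, 51, 52, 51, 52, 52, 53, 52, 52, 51, 52, 52, 51, 51, 55, 69, 78, 75]
brass [145.  -37.7]
brass [145.7  42.1]
bl [-21.6 -25.6]
bl [-22.4  30.3]
bl [ 94.4 -25.6]
bl [98.1 30.3]
fx [-43.6 -47.7]
fx [-45.4  52.6]
fx [210.2 -47.8]
```

View pics/c2.png

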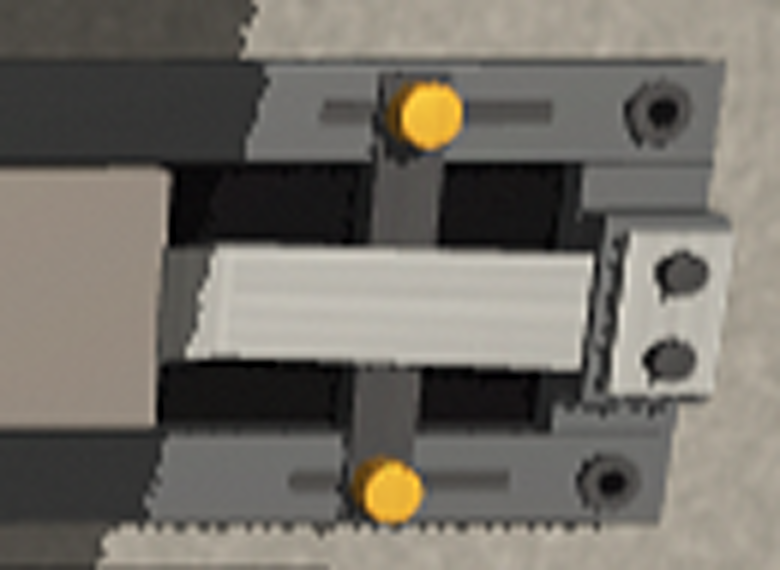

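```bash
python3 - <<'E'
from h import *
d=pickle.load(open('w1.pkl','rb'))
tcp=np.array([.55459,-.16672]);q=(.81485,.57967)
X=np.array([q[0]**2-q[1]**2,2*q[0]*q[1]]);Y=np.array([X[1],-X[0]])
f=lambda u,v,z:np.round([(ray(d,u,v,z)[:2]-tcp)@X*1e3,(ray(d,u,v,z)[:2]-tcp)@Y*1e3],1)
for n,u,v,z in[('rearTop',303.4,163,.021),('rearTop',303.6,180,.021),('rearTop',303.9,196,.021),('front',398,164,.021),('front',395.7,197,.021),('stopbase',428.4,164,.012),('stopbase',425.4,195,.012),('wallinner top',301.2,163,.02),('wall',302,196,.02),('pocket',350,156.2,.02),('pocket',350,203,.012),('bl',350,157.9,.021),('bl',350,200.8,.021),('fixL',286.3,163,.02),('fixL',287,196,.02)]: print(n,f(u,v,z))
for z in(.02,.022,.024,.026): print('stoptop',z,f(431.8,164,z),f(428.8,195,z))
E
```

```text
rearTop [-22.4 -19.3]
rearTop [-22.5   2.5]
rearTop [-22.5  23.6]
front [ 96.8 -18.1]
front [96.7 24.9]
stopbase [138.5 -16.8]
stopbase [138.4  24.5]
wallinner top [-25.3 -19.2]
wall [-25.   23.8]
pocket [ 36.1 -27.7]
pocket [38.5 35.5]
bl [ 36.1 -25.7]
bl [37.5 30. ]
fixL [-44.1 -19.1]
fixL [-44.5  23.9]
stoptop 0.02 [139.8 -17.9] [139.8  22.5]
stoptop 0.022 [139.  -18.2] [139.1  22. ]
stoptop 0.024 [138.3 -18.5] [138.3  21.5]
stoptop 0.026 [137.5 -18.8] [137.5  21. ]
```

The measurements agree: the blank is 119.3 x 55.7 mm with its nose at tool x = 97. The stop face is at 138.6, both at its base and from its top edge, so the slide is about 42 mm (stop at fixture x ≈ 55, within 50–72). Pressing at tool x = 0, y = +2 puts the fingers 37 mm behind the blank's centre. Now the descent.

Emit:
{"op": "carry_out", "data": {"motion": [{"x": 0,"y": 2,"z": 50,"yaw": 0},{"x": 0,"y": 0,"z": 50,"yaw": 0},{"x": 0,"y": 0,"z": 40,"yaw": 0},{"x": 0,"y": 0,"z": 20,"yaw": 0},{"x": 0,"y": 0,"z": 8,"yaw": 0},{"x": 0,"y": 0,"z": 0,"yaw": 0},{"x": 0,"y": 0,"z": 0,"yaw": 0}]}}

```text
time_s: 3.08
tcp_pos: [0.5577, -0.167, 0.045]
eef_rot: [0.001, 0.814, 0.581, 0.001]
wrist_force: [0.2, -0.3, -0.4]
width: -0.0
```

Emit:
{"op": "carry_out", "data": {"motion": [{"x": 0,"y": 0,"z": 2,"yaw": 0},{"x": 0,"y": 0,"z": 2,"yaw": 0},{"x": 0,"y": 0,"z": 1,"yaw": 0},{"x": 0,"y": 0,"z": 0,"yaw": 0},{"x": 0,"y": 0,"z": 0,"yaw": 0}]}}

```text
time_s: 3.7
tcp_pos: [0.5569, -0.1669, 0.0388]
eef_rot: [0.0, 0.814, 0.581, -0.0]
wrist_force: [0.3, 0.0, 0.2]
width: 0.0005
```

Emit:
{"op": "carry_out", "data": {"motion": [{"x": 0,"y": 0,"z": 1.5,"yaw": 0},{"x": 0,"y": 0,"z": 1,"yaw": 0},{"x": 0,"y": 0,"z": 0.5,"yaw": 0},{"x": 0,"y": 0,"z": 0,"yaw": 0},{"x": 0,"y": 0,"z": 0,"yaw": 0}]}}

```text
time_s: 4.32
tcp_pos: [0.5569, -0.1669, 0.0359]
eef_rot: [0.0, 0.814, 0.581, -0.0]
wrist_force: [0.1, 0.2, -0.3]
width: 0.0005
```

Emit:
{"op": "carry_out", "data": {"motion": [{"x": 0,"y": 0,"z": 0.5,"yaw": 0},{"x": 0,"y": 0,"z": 0.5,"yaw": 0},{"x": 0,"y": 0,"z": 0,"yaw": 0},{"x": 0,"y": 0,"z": 0,"yaw": 0}]}}

```text
time_s: 4.82
tcp_pos: [0.5569, -0.1669, 0.0348]
eef_rot: [0.0, 0.814, 0.581, 0.0]
wrist_force: [0.0, 0.3, -0.2]
width: 0.0005
```

Emit:
{"op": "carry_out", "data": {"motion": [{"x": 0,"y": 0,"z": 0.5,"yaw": 0},{"x": 0,"y": 0,"z": 0,"yaw": 0},{"x": 0,"y": 0,"z": 0,"yaw": 0}]}}

```text
time_s: 5.2
tcp_pos: [0.5569, -0.1669, 0.0343]
eef_rot: [-0.0, 0.814, 0.581, -0.0]
wrist_force: [-0.6, -0.3, -0.2]
width: 0.0004
```

Emit:
{"op": "carry_out", "data": {"motion": [{"x": 0,"y": 0,"z": 0.5,"yaw": 0},{"x": 0,"y": 0,"z": 0,"yaw": 0},{"x": 0,"y": 0,"z": 0,"yaw": 0}]}}

```text
time_s: 5.58
tcp_pos: [0.5569, -0.1669, 0.0338]
eef_rot: [-0.0, 0.814, 0.581, -0.0]
wrist_force: [0.0, 1.3, -0.5]
width: 0.0006
```

Emit:
{"op": "carry_out", "data": {"motion": [{"x": 0,"y": 0,"z": 0.5,"yaw": 0},{"x": 0,"y": 0,"z": 0,"yaw": 0},{"x": 0,"y": 0,"z": 0,"yaw": 0}]}}

```text
time_s: 5.95
tcp_pos: [0.5569, -0.1669, 0.0333]
eef_rot: [-0.0, 0.814, 0.581, -0.0]
wrist_force: [0.8, 0.2, 0.4]
width: 0.0006
```

Emit:
{"op": "carry_out", "data": {"motion": [{"x": 0,"y": 0,"z": 0.5,"yaw": 0},{"x": 0,"y": 0,"z": 0,"yaw": 0},{"x": 0,"y": 0,"z": 0,"yaw": 0}]}}

```text
time_s: 6.32
tcp_pos: [0.5569, -0.1669, 0.0328]
eef_rot: [-0.0, 0.814, 0.581, -0.0]
wrist_force: [0.2, -0.0, -0.4]
width: 0.0002
```

Emit:
{"op": "carry_out", "data": {"motion": [{"x": 0,"y": 0,"z": 0.5,"yaw": 0},{"x": 0,"y": 0,"z": 0,"yaw": 0},{"x": 0,"y": 0,"z": 0,"yaw": 0}]}}

```text
time_s: 6.7
tcp_pos: [0.5569, -0.1669, 0.0323]
eef_rot: [-0.0, 0.814, 0.581, -0.0]
wrist_force: [-0.7, 0.5, -0.3]
width: 0.0008
```

```bash
python3 - <<'E'
from h import *
from bench import capture
a=capture("scene")["image"][175:265,240:380,::-1]; b=capture("wrist")["image"][130:250,220:420,::-1]
a=cv2.resize(a,(700,450),interpolation=2);cv2.imwrite('pics/s3.png',a)
cv2.imwrite('pics/w3.png',cv2.resize(b,(750,450),interpolation=2))
E
```

```text
(no output)
```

View pics/s3.png

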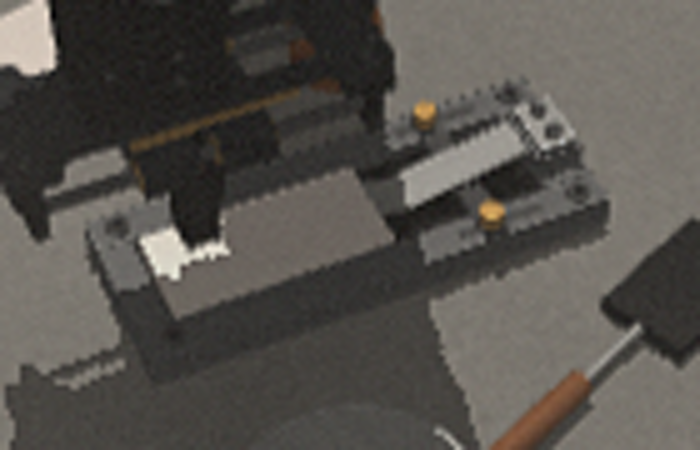

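The scene crop shows the closed fingertips at about (205,240), over the middle of the glass's rear third and just above it, with nothing else near. I keep stepping down.

Emit:
{"op": "carry_out", "data": {"motion": [{"x": 0,"y": 0,"z": 0.5,"yaw": 0},{"x": 0,"y": 0,"z": 0,"yaw": 0},{"x": 0,"y": 0,"z": 0,"yaw": 0}]}}

```text
time_s: 7.18
tcp_pos: [0.5569, -0.1669, 0.0318]
eef_rot: [-0.0, 0.814, 0.581, -0.0]
wrist_force: [-0.2, -0.4, 0.1]
width: 0.0005
```

Emit:
{"op": "carry_out", "data": {"motion": [{"x": 0,"y": 0,"z": 0.5,"yaw": 0},{"x": 0,"y": 0,"z": 0,"yaw": 0},{"x": 0,"y": 0,"z": 0,"yaw": 0}]}}

```text
time_s: 7.55
tcp_pos: [0.5569, -0.1669, 0.0313]
eef_rot: [-0.0, 0.814, 0.581, -0.0]
wrist_force: [-0.4, 1.0, -0.8]
width: 0.0001
```

Emit:
{"op": "carry_out", "data": {"motion": [{"x": 0,"y": 0,"z": 0.5,"yaw": 0},{"x": 0,"y": 0,"z": 0,"yaw": 0},{"x": 0,"y": 0,"z": 0,"yaw": 0}]}}

```text
time_s: 7.92
tcp_pos: [0.5569, -0.1669, 0.0309]
eef_rot: [0.0, 0.814, 0.581, 0.0]
wrist_force: [-0.1, -0.1, -1.0]
width: 0.0005
```

Emit:
{"op": "carry_out", "data": {"motion": [{"x": 0,"y": 0,"z": 0.5,"yaw": 0},{"x": 0,"y": 0,"z": 0,"yaw": 0},{"x": 0,"y": 0,"z": 0,"yaw": 0}]}}

```text
time_s: 8.3
tcp_pos: [0.5569, -0.1669, 0.0303]
eef_rot: [-0.0, 0.814, 0.581, -0.0]
wrist_force: [-0.2, 0.1, -1.2]
width: 0.0003
```

```bash
python3 - <<'E'
from h import *
from bench import capture
a=capture("scene")["image"][205:240,255:325,::-1]; b=capture("wrist")["image"][150:270,220:420,::-1]
a=cv2.resize(a,(700,350),interpolation=2)
cv2.imwrite('pics/sw4.png',np.vstack([a[:, :],cv2.resize(b,(700,240),interpolation=2)]))
E
```

```text
(no output)
```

View pics/sw4.png

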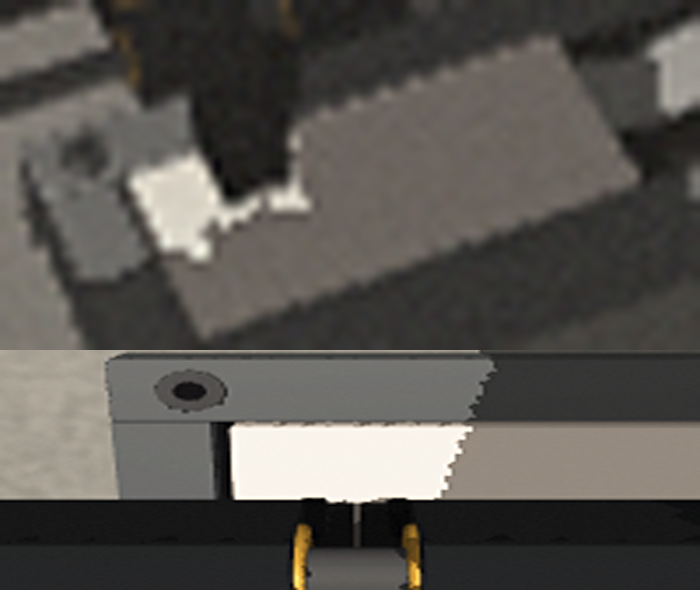

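The upper crop shows the fingertip end at (235,195), still with a small gap to the glass. The lower crop shows the fingers over the middle of the glass. There is no contact force yet, so I keep stepping.

Emit:
{"op": "carry_out", "data": {"motion": [{"x": 0,"y": 0,"z": 0.5,"yaw": 0},{"x": 0,"y": 0,"z": 0,"yaw": 0},{"x": 0,"y": 0,"z": 0,"yaw": 0}]}}

```text
time_s: 8.78
tcp_pos: [0.5569, -0.1669, 0.0298]
eef_rot: [-0.0, 0.814, 0.581, -0.0]
wrist_force: [-0.3, -0.0, 0.1]
width: 0.0004
```

Emit:
{"op": "carry_out", "data": {"motion": [{"x": 0,"y": 0,"z": 0.5,"yaw": 0},{"x": 0,"y": 0,"z": 0,"yaw": 0},{"x": 0,"y": 0,"z": 0,"yaw": 0}]}}

```text
time_s: 9.15
tcp_pos: [0.5569, -0.1669, 0.0293]
eef_rot: [-0.0, 0.814, 0.581, -0.0]
wrist_force: [-0.2, -0.3, -0.6]
width: 0.0005
```

Emit:
{"op": "carry_out", "data": {"motion": [{"x": 0,"y": 0,"z": 0.5,"yaw": 0},{"x": 0,"y": 0,"z": 0,"yaw": 0},{"x": 0,"y": 0,"z": 0,"yaw": 0}]}}

```text
time_s: 9.52
tcp_pos: [0.5569, -0.1669, 0.0288]
eef_rot: [-0.0, 0.814, 0.581, -0.0]
wrist_force: [0.1, 0.3, 0.3]
width: 0.0007
```

```bash
python3 - <<'E'
from h import *
d=pickle.load(open('scene.pkl','rb'))
for z in(.019,.021,.023,.025,.028):
    p=ray(d,278.5,224.5,z)[:2]-np.array([.5569,-.1669]);X=np.array([.325,.946]);Y=np.array([.946,-.325]);print(z,p@X*1e3,p@Y*1e3)
E
```

```text
0.019 1.0678802947524602 -9.57330629222672
0.021 0.5793896333608473 -7.872433074391389
0.023 0.09089897196927141 -6.171559856555953
0.025 -0.3975916894223407 -4.470686638720621
0.028 -1.130327681509697 -1.9193768119675279
```

Emit:
{"op": "carry_out", "data": {"motion": [{"x": 0,"y": 0,"z": 0.5,"yaw": 0},{"x": 0,"y": 0,"z": 0,"yaw": 0},{"x": 0,"y": 0,"z": 0,"yaw": 0}]}}

```text
time_s: 9.9
tcp_pos: [0.5569, -0.1669, 0.0283]
eef_rot: [0.0, 0.814, 0.581, -0.0]
wrist_force: [0.8, 0.5, -0.5]
width: 0.0004
```

Emit:
{"op": "carry_out", "data": {"motion": [{"x": 0,"y": 0,"z": 0.5,"yaw": 0},{"x": 0,"y": 0,"z": 0,"yaw": 0},{"x": 0,"y": 0,"z": 0,"yaw": 0}]}}

```text
time_s: 10.28
tcp_pos: [0.5569, -0.1669, 0.0279]
eef_rot: [0.0, 0.814, 0.581, 0.0]
wrist_force: [-1.0, -0.4, 1.2]
width: 0.0003
```

Emit:
{"op": "carry_out", "data": {"motion": [{"x": 0,"y": 0,"z": 0.5,"yaw": 0},{"x": 0,"y": 0,"z": 0,"yaw": 0},{"x": 0,"y": 0,"z": 0,"yaw": 0}]}}

```text
time_s: 10.65
tcp_pos: [0.5569, -0.1669, 0.0273]
eef_rot: [-0.0, 0.814, 0.581, -0.0]
wrist_force: [0.5, -0.4, -0.1]
width: 0.0005
```

The ray through the tip pixel suggests the closed fingertips sit well above the nominal 14 mm offset, so there is still a gap of several mm. I continue in 1 mm steps, watching the force.

Emit:
{"op": "carry_out", "data": {"motion": [{"x": 0,"y": 0,"z": 1,"yaw": 0},{"x": 0,"y": 0,"z": 0,"yaw": 0}]}}

```text
time_s: 10.9
tcp_pos: [0.5568, -0.1669, 0.0263]
eef_rot: [-0.0, 0.814, 0.581, -0.0]
wrist_force: [-0.2, 0.1, 0.2]
width: 0.0002
```

Emit:
{"op": "carry_out", "data": {"motion": [{"x": 0,"y": 0,"z": 1,"yaw": 0},{"x": 0,"y": 0,"z": 0,"yaw": 0}]}}

```text
time_s: 11.15
tcp_pos: [0.5568, -0.1669, 0.0252]
eef_rot: [-0.0, 0.814, 0.581, -0.0]
wrist_force: [-0.4, -0.7, -0.5]
width: 0.0001
```

```bash
python3 - <<'E'
from h import *
from bench import capture
a=capture("scene")["image"][195:240,255:325,::-1]; b=capture("top")["image"][170:240,290:390,::-1]
cv2.imwrite('pics/sw5.png',np.hstack([cv2.resize(a,(700,450),interpolation=2)[:,:420],cv2.resize(b,(640,450),interpolation=2)[:,:380]]))
E
```

```text
(no output)
```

View pics/sw5.png

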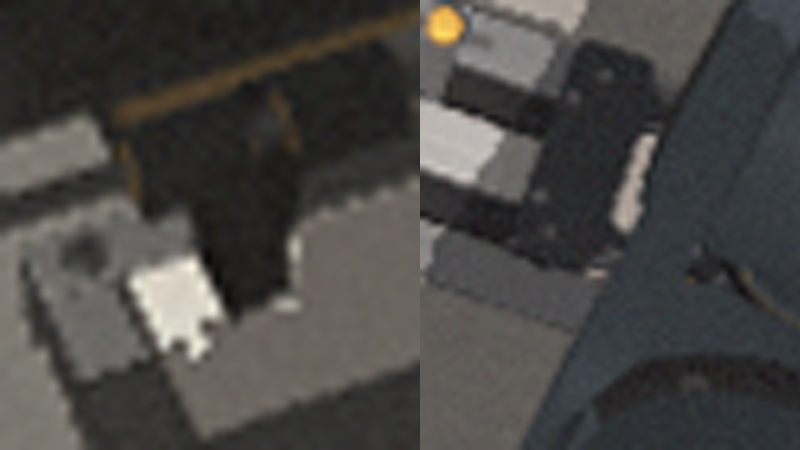

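The lit strip between the fingertip and its shadow, at left (285,300), has nearly closed, so contact is a few mm off. I go back to fine steps.

Emit:
{"op": "carry_out", "data": {"motion": [{"x": 0,"y": 0,"z": 0.5,"yaw": 0},{"x": 0,"y": 0,"z": 0,"yaw": 0}]}}

```text
time_s: 11.5
tcp_pos: [0.5569, -0.1669, 0.0248]
eef_rot: [-0.0, 0.814, 0.581, -0.0]
wrist_force: [0.9, 0.0, 0.7]
width: -0.0
```

Emit:
{"op": "carry_out", "data": {"motion": [{"x": 0,"y": 0,"z": 0.5,"yaw": 0},{"x": 0,"y": 0,"z": 0,"yaw": 0}]}}

```text
time_s: 11.75
tcp_pos: [0.5569, -0.1669, 0.0243]
eef_rot: [-0.0, 0.814, 0.581, -0.0]
wrist_force: [-0.8, 0.5, -1.2]
width: 0.0004
```

Emit:
{"op": "carry_out", "data": {"motion": [{"x": 0,"y": 0,"z": 0.5,"yaw": 0},{"x": 0,"y": 0,"z": 0,"yaw": 0}]}}

```text
time_s: 12.0
tcp_pos: [0.5569, -0.1669, 0.0238]
eef_rot: [-0.0, 0.814, 0.581, -0.0]
wrist_force: [-0.4, -0.8, 0.5]
width: 0.0005
```

Emit:
{"op": "carry_out", "data": {"motion": [{"x": 0,"y": 0,"z": 0.5,"yaw": 0},{"x": 0,"y": 0,"z": 0,"yaw": 0}]}}

```text
time_s: 12.25
tcp_pos: [0.5569, -0.1669, 0.0233]
eef_rot: [-0.0, 0.814, 0.581, -0.0]
wrist_force: [-0.0, -0.3, 0.4]
width: 0.0005
```

Emit:
{"op": "carry_out", "data": {"motion": [{"x": 0,"y": 0,"z": 0.5,"yaw": 0},{"x": 0,"y": 0,"z": 0,"yaw": 0}]}}

```text
time_s: 12.5
tcp_pos: [0.5569, -0.1669, 0.0228]
eef_rot: [-0.0, 0.814, 0.581, -0.0]
wrist_force: [0.5, -0.1, -0.3]
width: 0.0001
```

Emit:
{"op": "carry_out", "data": {"motion": [{"x": 0,"y": 0,"z": 0.5,"yaw": 0},{"x": 0,"y": 0,"z": 0,"yaw": 0}]}}

```text
time_s: 12.75
tcp_pos: [0.5569, -0.1669, 0.0223]
eef_rot: [-0.0, 0.814, 0.581, -0.0]
wrist_force: [0.2, -0.1, 0.0]
width: 0.0003
```

Emit:
{"op": "carry_out", "data": {"motion": [{"x": 0,"y": 0,"z": 0.5,"yaw": 0},{"x": 0,"y": 0,"z": 0,"yaw": 0}]}}

```text
time_s: 13.0
tcp_pos: [0.5568, -0.1669, 0.0218]
eef_rot: [-0.0, 0.814, 0.581, -0.0]
wrist_force: [0.2, -0.4, -0.2]
width: 0.0005
```

Emit:
{"op": "carry_out", "data": {"motion": [{"x": 0,"y": 0,"z": 0.5,"yaw": 0},{"x": 0,"y": 0,"z": 0,"yaw": 0}]}}

```text
time_s: 13.25
tcp_pos: [0.5569, -0.1669, 0.0213]
eef_rot: [-0.0, 0.814, 0.581, -0.0]
wrist_force: [0.7, 0.1, -0.1]
width: 0.0004
```

Emit:
{"op": "carry_out", "data": {"motion": [{"x": 0,"y": 0,"z": 0.5,"yaw": 0},{"x": 0,"y": 0,"z": 0,"yaw": 0}]}}

```text
time_s: 13.5
tcp_pos: [0.5569, -0.1669, 0.0208]
eef_rot: [-0.0, 0.814, 0.581, -0.0]
wrist_force: [0.6, -0.5, -0.2]
width: 0.0004
```

Emit:
{"op": "carry_out", "data": {"motion": [{"x": 0,"y": 0,"z": 0.5,"yaw": 0},{"x": 0,"y": 0,"z": 0,"yaw": 0}]}}

```text
time_s: 13.75
tcp_pos: [0.5568, -0.1669, 0.0203]
eef_rot: [-0.0, 0.814, 0.581, -0.0]
wrist_force: [0.2, 1.0, 0.5]
width: 0.0006
```

Emit:
{"op": "carry_out", "data": {"motion": [{"x": 0,"y": 0,"z": 0.5,"yaw": 0},{"x": 0,"y": 0,"z": 0,"yaw": 0}]}}

```text
time_s: 14.0
tcp_pos: [0.5569, -0.1669, 0.0198]
eef_rot: [-0.0, 0.814, 0.581, -0.0]
wrist_force: [-0.7, -1.0, -0.1]
width: 0.0003
```

```bash
python3 - <<'E'
from h import *
from bench import capture
d=capture("scene");g=cv2.cvtColor(d["image"],cv2.COLOR_RGB2GRAY)
for r in range(214,240): print(r,g[r,266:296].tolist())
E
```

```text
214 [48, 48, 67, 39, 32, 37, 37, 39, 33, 34, 35, 38, 33, 31, 37, 32, 32, 32, 32, 48, 51, 52, 49, 57, 72, 66, 86, 119, 103, 103]
215 [54, 72, 61, 51, 38, 39, 42, 36, 37, 33, 38, 38, 34, 40, 30, 37, 30, 32, 33, 45, 58, 71, 67, 87, 116, 103, 102, 101, 103, 102]
216 [75, 114, 75, 40, 34, 36, 33, 32, 35, 38, 30, 37, 35, 39, 37, 35, 32, 27, 35, 74, 87, 114, 104, 103, 99, 101, 100, 103, 101, 101]
217 [99, 102, 104, 40, 38, 43, 45, 62, 41, 28, 30, 25, 32, 38, 35, 30, 33, 25, 45, 107, 103, 100, 103, 102, 101, 103, 102, 101, 105, 100]
218 [104, 105, 102, 72, 55, 78, 83, 107, 62, 30, 36, 33, 38, 32, 37, 32, 32, 32, 68, 102, 104, 98, 100, 102, 102, 101, 100, 101, 104, 98]
219 [104, 103, 104, 104, 107, 108, 105, 97, 56, 31, 29, 38, 36, 35, 35, 35, 30, 46, 132, 103, 103, 102, 102, 99, 100, 100, 101, 104, 100, 101]
220 [104, 101, 105, 104, 96, 112, 131, 125, 100, 29, 32, 30, 29, 36, 35, 33, 24, 57, 159, 99, 100, 103, 102, 100, 101, 99, 103, 101, 103, 98]
221 [110, 99, 111, 126, 124, 154, 191, 217, 175, 23, 25, 31, 34, 35, 34, 37, 31, 42, 113, 100, 100, 102, 97, 103, 102, 102, 102, 100, 100, 101]
22
[... 1810 characters left out ...]
105, 103, 103, 105, 90, 63, 68, 49, 48, 49, 52, 50, 54, 50]
235 [51, 56, 57, 51, 52, 51, 46, 85, 105, 103, 101, 103, 103, 107, 103, 103, 104, 91, 64, 74, 52, 52, 53, 51, 49, 47, 51, 52, 49, 51]
236 [57, 52, 53, 54, 53, 51, 50, 59, 99, 107, 106, 104, 100, 104, 90, 76, 68, 50, 46, 52, 48, 50, 52, 51, 51, 51, 51, 52, 50, 51]
237 [55, 59, 56, 52, 55, 51, 55, 45, 83, 103, 105, 99, 91, 68, 52, 47, 47, 51, 53, 50, 50, 53, 54, 49, 53, 48, 53, 50, 51, 52]
238 [55, 52, 54, 57, 52, 52, 54, 49, 60, 95, 71, 57, 52, 51, 47, 56, 55, 51, 55, 53, 51, 51, 55, 52, 53, 53, 53, 55, 52, 52]
239 [53, 54, 52, 53, 53, 56, 55, 49, 46, 53, 47, 54, 51, 51, 51, 53, 48, 53, 48, 53, 55, 50, 49, 50, 54, 52, 52, 53, 53, 51]
```

```bash
python3 - <<'E'
from h import *
d=pickle.load(open('scene.pkl','rb'));X=np.array([.325,.946]);Y=np.array([.946,-.325])
for z in(.021,.025,.029,.033,.037):
  print(z,[np.round([p@X*1e3,p@Y*1e3],1).tolist() for u,v in((278,227.5),(284.5,225.5),(275,222.5)) for p in[ray(d,u,v,z)[:2]-np.array([.5569,-.1669])]])
E
```

```text
0.021 [[-4.2, 1.0], [13.2, 1.8], [-5.1, -18.0]]
0.025 [[-5.1, 4.4], [12.1, 5.1], [-6.0, -14.6]]
0.029 [[-6.1, 7.7], [11.1, 8.5], [-7.0, -11.1]]
0.033 [[-7.0, 11.1], [10.1, 11.9], [-7.9, -7.7]]
0.037 [[-8.0, 14.4], [9.0, 15.2], [-8.9, -4.2]]
```

Emit:
{"op": "carry_out", "data": {"motion": [{"x": 0,"y": 0,"z": 0.5,"yaw": 0},{"x": 0,"y": 0,"z": 0,"yaw": 0}]}}

```text
time_s: 14.3
tcp_pos: [0.5569, -0.1669, 0.0193]
eef_rot: [-0.0, 0.814, 0.581, -0.0]
wrist_force: [0.5, -0.6, -0.1]
width: 0.0005
```

Emit:
{"op": "carry_out", "data": {"motion": [{"x": 0,"y": 0,"z": 0.5,"yaw": 0},{"x": 0,"y": 0,"z": 0,"yaw": 0}]}}

```text
time_s: 14.55
tcp_pos: [0.5568, -0.1669, 0.0188]
eef_rot: [-0.0, 0.814, 0.581, -0.0]
wrist_force: [0.1, 0.3, 0.0]
width: 0.0003
```

Emit:
{"op": "carry_out", "data": {"motion": [{"x": 0,"y": 0,"z": 0.5,"yaw": 0},{"x": 0,"y": 0,"z": 0,"yaw": 0}]}}

```text
time_s: 14.8
tcp_pos: [0.5569, -0.1669, 0.0183]
eef_rot: [-0.0, 0.814, 0.581, -0.0]
wrist_force: [0.4, 0.3, -0.1]
width: 0.0005
```

At z = 0.031 the tip corners fit a 17 x 19 mm fingertip centred on the TCP. So when closed, the fingertips stand about 11 mm behind the TCP, not 14 mm ahead. Contact should come near TCP z ≈ 0.010. At that height the body bottom is about 66 mm up, which clears the jar, block and screws.

Emit:
{"op": "carry_out", "data": {"motion": [{"x": 0,"y": 0,"z": 1,"yaw": 0},{"x": 0,"y": 0,"z": 1,"yaw": 0},{"x": 0,"y": 0,"z": 1,"yaw": 0},{"x": 0,"y": 0,"z": 1,"yaw": 0},{"x": 0,"y": 0,"z": 0,"yaw": 0}]}}

```text
time_s: 15.42
tcp_pos: [0.5568, -0.1669, 0.0142]
eef_rot: [-0.0, 0.814, 0.581, -0.0]
wrist_force: [-0.2, 0.1, -0.1]
width: 0.0006
```

Emit:
{"op": "carry_out", "data": {"motion": [{"x": 0,"y": 0,"z": 0.5,"yaw": 0},{"x": 0,"y": 0,"z": 0.5,"yaw": 0},{"x": 0,"y": 0,"z": 0,"yaw": 0}]}}

```text
time_s: 15.8
tcp_pos: [0.5569, -0.1669, 0.0133]
eef_rot: [-0.0, 0.814, 0.581, -0.0]
wrist_force: [0.5, 0.2, -0.3]
width: 0.0008
```

```bash
python3 - <<'E'
from h import *
from bench import capture
d=capture("scene");a=d["image"][175:265,235:375,::-1]
cv2.imwrite('pics/s6.png',cv2.resize(a,(780,500),interpolation=2))
E
```

```text
(no output)
```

View pics/s6.png

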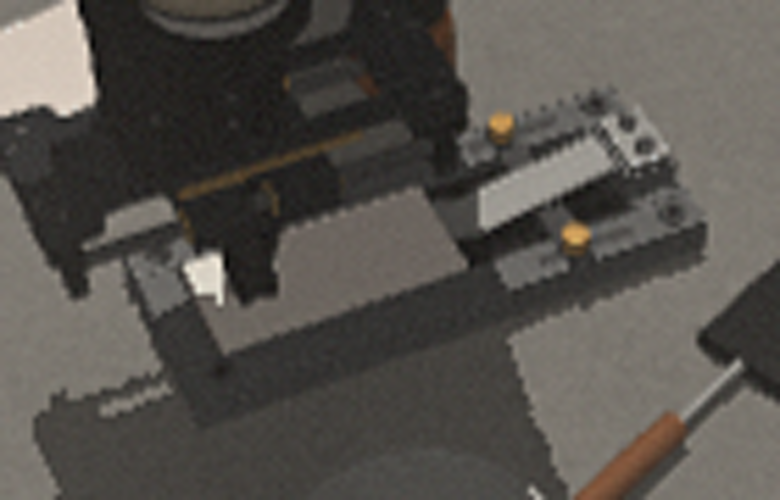

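The crop shows the fingertip almost on the glass at (260,295). The gripper has end plates hanging lower at both ends, at (78,290) and (450,185). The +x one will travel over the leaf, so I check its height first.

```bash
python3 - <<'E'
from h import *
d=pickle.load(open('scene.pkl','rb'));X=np.array([.325,.946]);Y=np.array([.946,-.325])
k=140/780
for z in(.03,.04,.045,.05,.055,.06,.065,.07,.08):
  print(z,[np.round([p@X*1e3,p@Y*1e3],1).tolist() for u,v in((68,292),(85,295),(15,185),(450,187),(432,183),(465,110),(215,300),(275,296)) for p in[ray(d,235+u*k,175+v*k,z)[:2]-np.array([.5569,-.1669])]])
w=pickle.load(open('w1.pkl','rb'))
tcp=np.array([.55459,-.16672])
for n,u,v in(('rodL',48,262),('rodR',597,262),('fingL',200,225),('tipL',306,225),('tipR',338,225),('plate',85,225),('fingR',447,225)):
  print(n,[(dz,np.round([(ray(w,u,v,.2112+dz)[:2]-tcp)@X*1e3,(ray(w,u,v,.2112+dz)[:2]-tcp)@Y*1e3],0).tolist()) for dz in(-.014,.01,.02,.03,.04,.05,.06)])
E
```

```text
0.03 [[-76.0, -24.6], [-69.7, -19.7], [-77.9, -98.6], [106.2, -10.3], [99.7, -16.3], [134.0, -53.8], [-17.9, 8.0], [7.3, 17.3]]
0.04 [[-77.6, -15.8], [-71.3, -10.9], [-79.4, -88.9], [102.4, -1.7], [95.9, -7.6], [129.9, -44.6], [-20.1, 16.4], [4.8, 25.6]]
0.045 [[-78.3, -11.4], [-72.1, -6.5], [-80.1, -84.0], [100.5, 2.6], [94.1, -3.2], [127.8, -40.0], [-21.2, 20.6], [3.5, 29.7]]
0.05 [[-79.1, -7.0], [-72.9, -2.2], [-80.9, -79.2], [98.6, 6.9], [92.2, 1.1], [125.7, -35.4], [-22.4, 24.8], [2.2, 33.9]]
0.055 [[-79.8, -2.6], [-73.7, 2.2], [-81.6, -74.3], [96.7, 11.3], [90.4, 5.5], [123.7, -30.8], [-23.5, 29.0], [0.9, 38.0]]
0.06 [[-80.6, 1.8], [-74.4, 6.6], [-82.4, -69.4], [94.8, 15.6], [88.5, 9.8], [121.6, -26.2], [-24.6, 33.2], [-0.4, 42.1]]
0.065 [[-81.3, 6.2], [-75.2, 11.0], [-83.1, -64.5], [92.9, 19.9], [86.7, 14.2], [119.5, -21.7], [-25.7, 37.4], [-1.6, 46.3]]
0.07 [[-82.1, 10.6], [-76.0, 15.3], [-83.8, -59.7], [91.0, 24.2], [84.8, 18.5], [117.5, -17.1], [-26.8, 41.6], [-2.9, 50.4]]
0.08 [[-83.6, 19.4], [-77.6, 24.1], [-85.3, -49.9], [87.2, 32.8], [81.1, 27.3], [113.3, -7.9], [-29.1,
[... 522 characters left out ...]
6, [-50.0, -28.0])]
tipL [(-0.014, [-10.0, -1.0]), (0.01, [-9.0, -9.0]), (0.02, [-8.0, -13.0]), (0.03, [-8.0, -17.0]), (0.04, [-7.0, -20.0]), (0.05, [-7.0, -24.0]), (0.06, [-6.0, -28.0])]
tipR [(-0.014, [12.0, -1.0]), (0.01, [10.0, -9.0]), (0.02, [10.0, -13.0]), (0.03, [9.0, -17.0]), (0.04, [8.0, -20.0]), (0.05, [8.0, -24.0]), (0.06, [7.0, -28.0])]
plate [(-0.014, [-162.0, -1.0]), (0.01, [-141.0, -10.0]), (0.02, [-132.0, -13.0]), (0.03, [-124.0, -17.0]), (0.04, [-115.0, -21.0]), (0.05, [-106.0, -24.0]), (0.06, [-98.0, -28.0])]
fingR [(-0.014, [86.0, -0.0]), (0.01, [75.0, -9.0]), (0.02, [71.0, -13.0]), (0.03, [66.0, -17.0]), (0.04, [62.0, -20.0]), (0.05, [57.0, -24.0]), (0.06, [52.0, -27.0])]
```

The end plates' bottoms fit z ≈ 0.07, consistent with the stated body, so they clear the 40 mm block by at least 25 mm. The hover picture also puts the closed tips about 10 mm behind the TCP. Continuing down.

Emit:
{"op": "carry_out", "data": {"motion": [{"x": 0,"y": 0,"z": 0.5,"yaw": 0},{"x": 0,"y": 0,"z": 0.5,"yaw": 0},{"x": 0,"y": 0,"z": 0,"yaw": 0}]}}

```text
time_s: 16.23
tcp_pos: [0.5568, -0.1669, 0.0123]
eef_rot: [-0.0, 0.814, 0.581, -0.0]
wrist_force: [0.4, -0.2, 0.2]
width: 0.0003
```

Emit:
{"op": "carry_out", "data": {"motion": [{"x": 0,"y": 0,"z": 0.5,"yaw": 0},{"x": 0,"y": 0,"z": 0,"yaw": 0}]}}

```text
time_s: 16.48
tcp_pos: [0.5569, -0.1669, 0.0118]
eef_rot: [-0.0, 0.814, 0.581, -0.0]
wrist_force: [-0.1, -0.0, 0.8]
width: 0.0006
```

Emit:
{"op": "carry_out", "data": {"motion": [{"x": 0,"y": 0,"z": 0.5,"yaw": 0},{"x": 0,"y": 0,"z": 0,"yaw": 0}]}}

```text
time_s: 16.73
tcp_pos: [0.5569, -0.1669, 0.0113]
eef_rot: [-0.0, 0.814, 0.581, -0.0]
wrist_force: [0.1, 0.6, 0.3]
width: 0.0004
```

Emit:
{"op": "carry_out", "data": {"motion": [{"x": 0,"y": 0,"z": 0.5,"yaw": 0},{"x": 0,"y": 0,"z": 0,"yaw": 0}]}}

```text
time_s: 16.98
tcp_pos: [0.5569, -0.1669, 0.0108]
eef_rot: [-0.0, 0.814, 0.581, -0.0]
wrist_force: [-0.0, -0.4, 0.7]
width: 0.0002
```

Emit:
{"op": "carry_out", "data": {"motion": [{"x": 0,"y": 0,"z": 0.4,"yaw": 0},{"x": 0,"y": 0,"z": 0,"yaw": 0}]}}

```text
time_s: 17.23
tcp_pos: [0.5569, -0.1669, 0.0107]
eef_rot: [0.0, 0.814, 0.581, -0.0]
wrist_force: [-0.4, 0.5, 2.8]
width: 0.0006
```

Emit:
{"op": "carry_out", "data": {"motion": [{"x": 0,"y": 0,"z": 0.4,"yaw": 0},{"x": 0,"y": 0,"z": 0,"yaw": 0}]}}

```text
time_s: 17.48
tcp_pos: [0.5569, -0.1669, 0.0107]
eef_rot: [0.0, 0.814, 0.581, 0.0]
wrist_force: [-1.4, 0.6, 5.7]
width: 0.0004
```

Emit:
{"op": "carry_out", "data": {"motion": [{"x": 0,"y": 0,"z": 0.4,"yaw": 0},{"x": 0,"y": 0,"z": 0,"yaw": 0}]}}

```text
time_s: 17.73
tcp_pos: [0.5569, -0.1669, 0.0107]
eef_rot: [0.0, 0.814, 0.581, 0.0]
wrist_force: [-2.3, 0.7, 7.4]
width: 0.0006
```

Contact at TCP z = 0.0107, with a stiffness of about 6 N/mm. I raise the load to about 15 N.

Emit:
{"op": "carry_out", "data": {"motion": [{"x": 0,"y": 0,"z": 0.6,"yaw": 0},{"x": 0,"y": 0,"z": 0.6,"yaw": 0},{"x": 0,"y": 0,"z": 0,"yaw": 0}]}}

```text
time_s: 18.1
tcp_pos: [0.5569, -0.1669, 0.0107]
eef_rot: [0.0, 0.814, 0.581, 0.0]
wrist_force: [-4.1, 2.1, 16.3]
width: 0.0003
```

Emit:
{"op": "carry_out", "data": {"motion": [{"x": 1,"y": 0,"z": 0,"yaw": 0},{"x": 1,"y": 0,"z": 0,"yaw": 0},{"x": 1,"y": 0,"z": 0,"yaw": 0},{"x": 0,"y": 0,"z": 0,"yaw": 0}]}}

```text
time_s: 18.6
tcp_pos: [0.5588, -0.1658, 0.0107]
eef_rot: [0.002, 0.814, 0.581, 0.0]
wrist_force: [-2.8, -1.8, 14.3]
width: 0.0002
```

Emit:
{"op": "carry_out", "data": {"motion": [{"x": 2,"y": 0,"z": 0,"yaw": 0},{"x": 2,"y": 0,"z": 0,"yaw": 0},{"x": 2,"y": 0,"z": 0,"yaw": 0},{"x": 2,"y": 0,"z": 0,"yaw": 0},{"x": 0,"y": 0,"z": 0,"yaw": 0}]}}

```text
time_s: 19.23
tcp_pos: [0.5613, -0.1595, 0.0107]
eef_rot: [0.003, 0.814, 0.581, -0.0]
wrist_force: [-4.9, -7.1, 13.5]
width: 0.0003
```

Emit:
{"op": "carry_out", "data": {"motion": [{"x": 2,"y": 0,"z": 0,"yaw": 0},{"x": 2,"y": 0,"z": 0,"yaw": 0},{"x": 2,"y": 0,"z": 0,"yaw": 0},{"x": 2,"y": 0,"z": 0,"yaw": 0},{"x": 0,"y": 0,"z": 0,"yaw": 0}]}}

```text
time_s: 19.85
tcp_pos: [0.564, -0.1518, 0.0107]
eef_rot: [0.003, 0.814, 0.581, -0.0]
wrist_force: [-4.6, -5.2, 13.8]
width: 0.0007
```

```bash
python3 - <<'E'
from h import *
from bench import capture
d=capture("scene");g=cv2.cvtColor(d["image"],cv2.COLOR_RGB2GRAY)
pickle.dump(d,open('s7.pkl','wb'))
X=np.array([.325,.946]);Y=np.array([.946,-.325]);t=np.array([.55459,-.16672])
# sample intensity along lines parallel to pocket on glass top plane, both near edge side (tool y 15..28)
for y in(16,20,24):
    s=np.arange(-30,150,2.);uv=np.array([proj(d,[*(t+X*x*1e-3+Y*y*1e-3),.021]) for x in s],np.float32)
    print(y,[int(v) for v in cv2.remap(g,uv[:,0][None],uv[:,1][None],1)[0]])
E
```

```text
16 [86, 78, 54, 32, 31, 29, 32, 36, 37, 36, 38, 56, 100, 106, 104, 104, 104, 104, 103, 102, 82, 90, 96, 92, 100, 103, 95, 83, 85, 93, 102, 101, 100, 100, 100, 100, 101, 102, 101, 101, 102, 100, 99, 101, 102, 103, 102, 101, 101, 101, 101, 101, 102, 101, 101, 102, 103, 102, 101, 101, 101, 102, 101, 100, 102, 103, 103, 102, 103, 103, 100, 92, 68, 33, 36, 36, 30, 30, 31, 29, 27, 29, 33, 35, 44, 58, 66, 63, 59, 54]
20 [74, 77, 42, 37, 36, 35, 30, 35, 34, 32, 30, 60, 92, 105, 102, 102, 101, 103, 101, 103, 103, 101, 101, 103, 103, 104, 102, 102, 103, 104, 102, 102, 102, 103, 101, 102, 102, 103, 101, 101, 103, 99, 100, 102, 99, 98, 101, 103, 101, 102, 101, 100, 100, 101, 102, 102, 101, 100, 101, 102, 101, 99, 100, 101, 102, 102, 102, 101, 101, 102, 103, 95, 50, 33, 33, 32, 30, 31, 34, 31, 32, 31, 31, 36, 45, 61, 71, 76, 78, 77]
24 [51, 56, 45, 33, 33, 35, 33, 33, 33, 33, 36, 60, 99, 106, 105, 103, 101, 103, 102, 102, 104, 102, 100, 101, 102, 104, 104, 102, 101, 102, 102, 103, 104, 104, 103, 101, 101, 101, 102, 103, 103, 103, 102, 101, 102, 104, 105, 103, 102, 103, 102, 102, 101, 101, 101, 101, 102, 102, 101, 102, 103, 101, 101, 102, 101, 103, 103, 101, 101, 100, 99, 91, 57, 29, 32, 31, 32, 36, 33, 32, 35, 36, 36, 40, 48, 63, 73, 75, 76, 77]
```

There is no slip: the fingers moved 16.6 mm and the glass about 15–16 mm. Its front is now at tool x ≈ 113.5, past the toe, and the press is 13.8 N. About 25 mm remain.

Emit:
{"op": "carry_out", "data": {"motion": [{"x": 2.5,"y": 0,"z": 0,"yaw": 0},{"x": 2.5,"y": 0,"z": 0,"yaw": 0},{"x": 2.5,"y": 0,"z": 0,"yaw": 0},{"x": 2.5,"y": 0,"z": 0,"yaw": 0},{"x": 0,"y": 0,"z": 0,"yaw": 0}]}}

```text
time_s: 20.52
tcp_pos: [0.5673, -0.1422, 0.0107]
eef_rot: [0.003, 0.814, 0.581, -0.0]
wrist_force: [-4.4, -6.2, 13.2]
width: 0.0004
```

Emit:
{"op": "carry_out", "data": {"motion": [{"x": 2,"y": 0,"z": 0,"yaw": 0},{"x": 2,"y": 0,"z": 0,"yaw": 0},{"x": 2,"y": 0,"z": 0,"yaw": 0},{"x": 2,"y": 0,"z": 0,"yaw": 0},{"x": 0,"y": 0,"z": 0,"yaw": 0}]}}

```text
time_s: 21.15
tcp_pos: [0.5699, -0.1347, 0.0107]
eef_rot: [0.003, 0.814, 0.581, -0.0]
wrist_force: [-3.8, -6.1, 13.9]
width: 0.0006
```

Emit:
{"op": "carry_out", "data": {"motion": [{"x": 1,"y": 0,"z": 0,"yaw": 0},{"x": 1,"y": 0,"z": 0,"yaw": 0},{"x": 1,"y": 0,"z": 0,"yaw": 0},{"x": 0,"y": 0,"z": 0,"yaw": 0}]}}

```text
time_s: 21.65
tcp_pos: [0.5708, -0.132, 0.0107]
eef_rot: [0.003, 0.814, 0.581, -0.0]
wrist_force: [-4.3, -6.2, 13.3]
width: 0.0002
```

Emit:
{"op": "carry_out", "data": {"motion": [{"x": 1,"y": 0,"z": 0,"yaw": 0},{"x": 1,"y": 0,"z": 0,"yaw": 0},{"x": 0,"y": 0,"z": 0,"yaw": 0}]}}

```text
time_s: 22.02
tcp_pos: [0.5714, -0.1301, 0.0107]
eef_rot: [0.003, 0.814, 0.581, -0.0]
wrist_force: [-3.9, -7.6, 13.8]
width: 0.0001
```

Emit:
{"op": "carry_out", "data": {"motion": [{"x": 1,"y": 0,"z": 0,"yaw": 0},{"x": 0,"y": 0,"z": 0,"yaw": 0}]}}

```text
time_s: 22.28
tcp_pos: [0.5718, -0.1292, 0.0107]
eef_rot: [0.003, 0.814, 0.581, -0.0]
wrist_force: [-5.5, -6.6, 13.4]
width: 0.0002
```

Emit:
{"op": "carry_out", "data": {"motion": [{"x": 0.5,"y": 0,"z": 0,"yaw": 0},{"x": 0,"y": 0,"z": 0,"yaw": 0}]}}

```text
time_s: 22.52
tcp_pos: [0.5719, -0.1288, 0.0107]
eef_rot: [0.003, 0.814, 0.581, -0.0]
wrist_force: [-4.8, -7.0, 13.7]
width: 0.0004
```

Emit:
{"op": "carry_out", "data": {"motion": [{"x": 0.5,"y": 0,"z": 0,"yaw": 0},{"x": 0,"y": 0,"z": 0,"yaw": 0}]}}

```text
time_s: 22.78
tcp_pos: [0.5721, -0.1283, 0.0107]
eef_rot: [0.003, 0.814, 0.581, -0.0]
wrist_force: [-5.3, -6.6, 14.8]
width: 0.0002
```

Emit:
{"op": "carry_out", "data": {"motion": [{"x": 0.5,"y": 0,"z": 0,"yaw": 0},{"x": 0,"y": 0,"z": 0,"yaw": 0}]}}

```text
time_s: 23.02
tcp_pos: [0.5722, -0.1278, 0.0107]
eef_rot: [0.003, 0.814, 0.581, -0.0]
wrist_force: [-4.1, -6.2, 14.4]
width: 0.0004
```

Emit:
{"op": "carry_out", "data": {"motion": [{"x": 0.5,"y": 0,"z": 0,"yaw": 0},{"x": 0,"y": 0,"z": 0,"yaw": 0}]}}

```text
time_s: 23.28
tcp_pos: [0.5723, -0.1278, 0.0107]
eef_rot: [0.003, 0.814, 0.581, -0.001]
wrist_force: [-4.7, -8.4, 14.3]
width: 0.0005
```

Emit:
{"op": "carry_out", "data": {"motion": [{"x": 0.5,"y": 0,"z": 0,"yaw": 0},{"x": 0,"y": 0,"z": 0,"yaw": 0}]}}

```text
time_s: 23.52
tcp_pos: [0.5722, -0.1277, 0.0107]
eef_rot: [0.003, 0.813, 0.582, -0.001]
wrist_force: [-6.4, -9.6, 13.2]
width: 0.0005
```

```bash
cat > m.py <<'E'
from h import *
from bench import capture
def line(d):
    g=cv2.cvtColor(d["image"],cv2.COLOR_RGB2GRAY)
    X=np.array([.325,.946]);Y=np.array([.946,-.325]);t=np.array([.55459,-.16672])
    for y in(16,20,24):
        r=[]
        for s in(np.arange(-30,60,.5),np.arange(90,160,.5)):
            uv=np.array([proj(d,[*(t+X*x*1e-3+Y*y*1e-3),.021]) for x in s],np.float32)
            p=cv2.GaussianBlur(cv2.remap(g,uv[:,0][None],uv[:,1][None],1).astype(float),(7,1),0)[0];e=np.diff(p)
            r.append((s[e.argmax()],s[e.argmin()]))
        print(y,'rear(+edge)',r[0],'front(+,-)',r[1])
E
python3 -c "
from m import *
print('start');line(pickle.load(open('scene.pkl','rb')));print('16.6');line(pickle.load(open('s7.pkl','rb')));print('now');d=capture('scene');line(d);pickle.dump(d,open('s8.pkl','wb'))"
```

```text
start
16 rear(+edge) (np.float64(-23.0), np.float64(-26.5)) front(+,-) (np.float64(100.5), np.float64(97.0))
20 rear(+edge) (np.float64(-22.5), np.float64(-27.5)) front(+,-) (np.float64(139.0), np.float64(96.0))
24 rear(+edge) (np.float64(-23.0), np.float64(-26.5)) front(+,-) (np.float64(139.5), np.float64(96.5))
16.6
16 rear(+edge) (np.float64(-7.5), np.float64(-26.5)) front(+,-) (np.float64(139.0), np.float64(114.0))
20 rear(+edge) (np.float64(-8.0), np.float64(-27.0)) front(+,-) (np.float64(139.0), np.float64(113.0))
24 rear(+edge) (np.float64(-8.0), np.float64(-26.0)) front(+,-) (np.float64(139.5), np.float64(113.5))
now
16 rear(+edge) (np.float64(17.0), np.float64(-26.0)) front(+,-) (np.float64(114.5), np.float64(138.5))
20 rear(+edge) (np.float64(18.0), np.float64(-27.5)) front(+,-) (np.float64(135.5), np.float64(139.0))
24 rear(+edge) (np.float64(17.0), np.float64(-28.0)) front(+,-) (np.float64(136.0), np.float64(139.0))
```

The fingers stopped at 42.0 mm of travel. The force along the pocket rose to about 11 N without further motion, and the glass front reads 138.5–139 against the stop at 138.6, so it is butted. Now I lift straight off.

Emit:
{"op": "carry_out", "data": {"motion": [{"x": 0,"y": 0,"z": -1,"yaw": 0},{"x": 0,"y": 0,"z": -1,"yaw": 0},{"x": 0,"y": 0,"z": -2,"yaw": 0},{"x": 0,"y": 0,"z": -4,"yaw": 0},{"x": 0,"y": 0,"z": -15,"yaw": 0},{"x": 0,"y": 0,"z": -40,"yaw": 0},{"x": 0,"y": 0,"z": -50,"yaw": 0},{"x": 0,"y": 0,"z": -50,"yaw": 0}]}}

```text
time_s: 24.58
tcp_pos: [0.5715, -0.1236, 0.1737]
eef_rot: [0.0, 0.814, 0.581, 0.0]
wrist_force: [-0.4, -0.3, -1.2]
width: 0.0004
```

Emit:
{"op": "carry_out", "data": {"motion": [{"x": -50,"y": 0,"z": 0,"yaw": 0},{"x": 0,"y": 0,"z": 0,"yaw": 0},{"x": 0,"y": 0,"z": 0,"yaw": 0}]}}

```text
time_s: 24.95
tcp_pos: [0.5551, -0.1708, 0.1718]
eef_rot: [-0.0, 0.814, 0.58, 0.0]
wrist_force: [0.1, 0.5, -0.4]
width: 0.0002
```

```bash
python3 -c "
from m import *
d=capture('scene');line(d);w=capture('wrist');t=capture('top')
from bench import manip
s=manip.get_state();print(s['tcp_pos'],s['wrist_force'])
pickle.dump((d,w,t),open('end.pkl','wb'))
r=lambda a:cv2.resize(a[:,:,::-1],(390,290),interpolation=2)
o=pickle.load(open('scene.pkl','rb'))['image']
cv2.imwrite('pics/end.png',np.vstack([np.hstack([r(d['image'][170:265,245:375]),r(w['image'][130:225,370:500])]),np.hstack([r(o[150:350,200:470]),r(d['image'][150:350,200:470])])]))
"
```

```text
16 rear(+edge) (np.float64(17.0), np.float64(-26.0)) front(+,-) (np.float64(114.5), np.float64(138.5))
20 rear(+edge) (np.float64(18.0), np.float64(-25.5)) front(+,-) (np.float64(98.5), np.float64(138.5))
24 rear(+edge) (np.float64(17.0), np.float64(-26.0)) front(+,-) (np.float64(99.5), np.float64(138.5))
[ 0.55529841 -0.17012808  0.17115724] [-0.13615072 -0.46785046 -0.380324  ]
```

View pics/end.png

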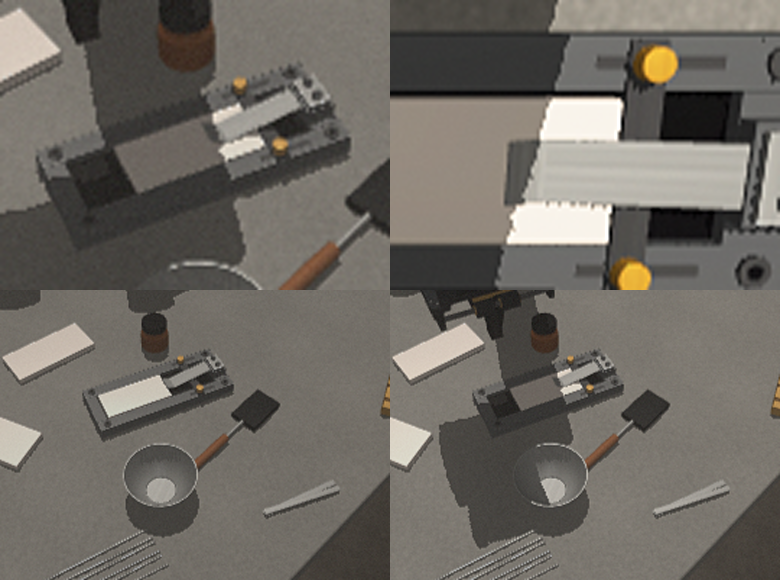

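The final views show the glass front against the stop bar, at wrist crop columns 610–625. The leaf rides on top of it, and the screws, bowl, jar and paddle look unchanged. Handing in.

```bash
python3 -c "
from bench import manip
print(manip.close_job())"
```

```text
the job is handed in; nothing more can be done
None
```

The white glass blank is loaded: its front end lies under the leaf spring and butts against the length stop. I pressed on its rear third with closed fingertips at 13–16 N, slid it 42 mm, then lifted straight off. The job was handed in at about 25 s.

**Seating:** At the end of the slide, motion stopped while the force along the pocket rose from about 8 to 11 N. After release, the glass front measured 138.5 mm along the pocket, against 138.6 mm for the stop face. The final pictures show the blank flat, with no visible gap to the stop and the spring resting on it.

**Surroundings:** By eye, the stop screws, bowl, jar and paddle had not moved. I did not measure them again.

**Disagreements:**
- The closed fingertips stood about 10 mm behind the TCP, not 14 mm ahead as stated. I had to find contact by stepping down slowly while watching the force.
- In the scene camera the rear edge of the glass moved about 40 mm, against 42 mm at the front edge and at the fingers. That is within the 2 mm calibration.

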